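# Square the printing easel against its stop bar

## Task

The printing easel has been knocked askew; set it square to its stop bar again for the next print. Without lifting it, push it gently round with the fingertips, nudging one corner and then the other as it needs, until the side that faces the aluminium bar lies flat against the bar, with the easel about centred on the bar's length. The grain focuser stays standing on the easel, untouched, and the small things round about are left alone.

Things in the scene. Friction and masses are not known exactly. Their poses are not given: they have to be found in the camera images.
- easel: heavy loose printing easel, a flat pale slab with dark blades on top, 364 (x) by 372 (y) mm, top 44 mm above the bench, 1.3 to 1.9 kg, on four 4 mm rubber feet; slides under a side push. Origin: near the middle of the board's underside. Flat upright sides 26 mm high at y +184 mm (left), y -188 (right), x -182 (front), x +182 (back). z up. Starts turned 6 to 30 degrees anticlockwise from the bar
- stop_bar: aluminium flat bar fixed to the bench, 300 mm long (x), 40 wide (y), 18 high, two black thumb nuts on top, 36 mm high. Origin: centre of its underside. It lies to the left (+y) or right (-y) of the easel, pointing away from the robot within 6 degrees; the easel's nearest corner starts 10 to 130 mm from it. Not slippery: a corner pushed hard against it while askew wedges instead of sliding along
- focuser: grain focuser, 157 mm tall, black foot 95 x 66 mm with a tilted eyepiece tube above; loose, stands on the easel's board within 45 mm of its middle. Origin: centre of the foot's underside. (Behind the work a shelf board overhangs the bench 0.37 m up, its front edge at x = 0.757 m: keep the wrist clear of it.)
- tape_roll: loose roll of tape lying flat, 92 mm across, 24 mm high, left of the work; bystander. Origin: centre of its underside
- loupe: loose loupe, 42 mm across, 48 mm tall, left of the work; bystander. Origin: centre of its underside
- film_can: loose black film can, 34 mm across, 51 mm tall, right of the work; bystander. Origin: centre of its underside
Mind the look-alikes: they are no part of the job. What is shaped like the focuser but green is not meant.

How it is judged:
By the outcome, as a careful person would: the job done as asked, in the order asked, and still so for the second after the job is handed in, with the robot touching nothing.
It also fails if it takes over 64 s, if anything falls off the work surface, if the arm or the gripper's body presses on something with over 40 N, if the wrist force passes 120 N, or if a joint passes its speed limit or range.

## Robot

A 6-joint arm with a two-finger parallel gripper is mounted at the origin on a cart in front of the work surface, level with it; the furniture and walls round the work are solid. World frame = base frame: x ahead of the robot, y to its left, z up, the work surface at z = 0. Lengths are in m, angles in degrees, forces in N, time in s.
With the tool pointing down it reaches from about 0.3 to 0.75 m from the base axis. Payload 8.5 kg.
Tool frame: the origin (TCP) lies at the very end of the fingers, on their centre line; the grasp point (between the pads) lies 19 mm behind it; z points along the fingers, y is the line along which they close (so a half turn about z gives the same grasp; the last joint's range is limited). The gripper opens to 85 mm and grips with 20 to 120 N. Pads are 22 mm wide; open, the fingers measure 114 mm over their backs; the gripper's body (76 mm by 85 mm) begins 54 mm behind the grasp point. The pads swing forward as they close: fully open they stand 13 mm farther back than shut.
Start: joints at [-77.939, 21.807, 74.336, -0, 83.858, -12.336], TCP at [0.227, -0.501, 0.231] pointing down, gripper open.
Joint ranges: [-178.18, 178.18], [-50.72, 133.34], [12.68, 142.11], [-81.47, 261.47], [9.98, 163.14], [-165.26, 165.26]. Speed limits (degrees/s): [136.94, 136.94, 180, 180, 180, 180].

## Interface

Orientations are given as a 3x3 rotation matrix whose columns are the frame's x, y, z axes.
In Python, from rig import observe, cams, ticket gives the robot as it stands.
- The arm moves only by the tool move_arm, never from a script. Its arguments are lists of equal length, an entry for each row: "jaw": the finger opening in cm, from 0 to 8.54; "dp": the shift along the tool's x, y, z in cm, a list of three; "turn": the turn, a rotation vector about the tool's x, y, z in rad, a list of three. In form: {"jaw": [jaw, ...], "dp": [[tx, ty, tz], ...], "turn": [[wx, wy, wz], ...]}. A call has 1 to 12 rows; each row shifts and turns the commanded pose from where the row before left it, along the tool's axes as they then stand; what a row does not reach is not made up. A row lasts 1/12 s, in which the tool goes at most 41.7 mm and 7.16 degrees, less where a joint would pass 70% of its speed; a pose out of reach is approached as far as the arm can. A call is refused whole if a number of a shift passes 4.17 or a number of a turn 0.125, either way. A call with a gripper value outside its range is refused whole. The fingers move at their own pace and stop on an object; "force" is the grip in N (left out, the last holds). Time passes only in rows, so rows that do not move let the fingers close. It gives the time, the measured TCP pose, the force, the opening and the grip force at its end, in the units of the state.
- observe(): the state, without advancing time (a new reading comes with each control period).
- cams.get_image(name): name is "side" or "top"; returns (picture, depth): 420x560x3 uint8, red, green, blue; 420x560 float32, m along the optical axis (not along the pixel's ray), 0 where there is no reading.
- cams.calibration(name): a dict with "vertical_fov" (degrees; the focal length in pixels is half the picture's height over the tangent of half this angle, whatever the lens; pixels are square), "cx", "cy" (the principal point, pixels), "k1" (the pictures are not rectified: a ray, as slopes to the right and down, at radius r is drawn at 1 + k1 r^2 times it, then the intrinsics apply), "view" (4x4, takes a point from world to camera coordinates). Camera axes: x right, y up, looking along -z (the intrinsics and any distortion apply to the point x, -y, -z); pixel columns grow to the right and rows downward; lengths in m; the calibration is good to about 2 mm. A picture is of the moment at which its call begins. calibration takes no time and is no camera call.
- ticket.close_job(): hands the job in; it is judged then, once.
Trained networks look in the newest picture that a camera, given by its name, has taken for a name from the list of things; names that differ only in an ending like _2 or _b are one class to them, and where a whole thing is asked for, a point or a joint stands for the part that bears it (a point fixed in the world has none). Each returns a list of dicts, best first, with "p" (0 to 1); they miss things now and then, are a little off and sometimes report something else, mostly with a low value. They report only what shows in the picture. A call takes as long as a camera call. They do not tell look-alikes from the thing itself.
- cams.spot_in(camera, query): "box" ([centre column, centre row, width, height] as shares, 0 to 1, of the picture: columns of its width, rows of its height, round what is visible of it).
- cams.outline_of(camera, query): "mask" (420x560 bool, what is visible of it) and "box" ([centre column, centre row, width, height] as shares, 0 to 1, of the picture: columns of its width, rows of its height, round what is visible of it).
- cams.mark_of(camera, query): "location" ([column, row] as shares, 0 to 1, of the picture: columns of its width, rows of its height: a listed point, or the origin of a listed thing).
The state is a dict: "time_s": time; "q": joint angles; "qvel": joint speeds; "joint_efforts": joint torques, N m; "position": TCP position; "tool_rot": TCP orientation; "ft_force": force on the tool from outside, world axes, zero at the start; "wrist_torque": the same for the moment, N m; "grip_width": finger opening in m; "gripper_force": force on a finger pad.
Only numpy, scipy, OpenCV 4.12 (cv2) and the standard library are available. Lean on these libraries where they do the work, as an engineer would, in place of code of your own. Each camera call takes 0.05 s, during which the arm holds its last target. There are 200 camera calls.

## Working session

There is one attempt and no reset: what is moved stays moved. The work goes in short steps, Python scripts to look and compute and a tool call to move; the robot and the scene stay as the last step left them, time stands still between calls to the robot, and variables do not carry over. Pictures are saved under pics/ and viewed, at most 10 in all, crops included, and the job is handed in when it is done.

Besides the shell and the picture viewer there is one more tool, called after ">>>" as name(argument=value, ...) on one line, values as JSON. move_arm: Moves the arm, as the interface text tells. Its arguments: {"type":"object","properties":{"jaw":{"type":"array","items":{"type":"number"}},"dp":{"type":"array","items":{"type":"array","items":{"type":"number"}}},"turn":{"type":"array","items":{"type":"array","items":{"type":"number"}}},"force":{"type":"number"}},"required":["jaw","dp","turn"]}

```bash
mkdir -p pics; ls
cat > h.py <<'E'
import numpy as np,cv2
from rig import observe,cams,ticket
def cal(n):
    c=cams.calibration(n);f=210/np.tan(np.radians(c["vertical_fov"])/2)
    return c,f
def cloud(n,depth):
    c,f=cal(n);v,u=np.mgrid[0:420,0:560]
    K=np.array([[f,0,c["cx"]],[0,f,c["cy"]],[0,0,1.]])
    xd=(u-c["cx"])/f;yd=(v-c["cy"])/f;x,y=xd.copy(),yd.copy()
    for _ in range(10):
        s=1+c["k1"]*(x*x+y*y);x=xd/s;y=yd/s
    P=np.stack([x*depth,-y*depth,-depth,np.ones_like(depth)],-1)
    return (P@np.linalg.inv(c["view"]).T)[...,:3]
def proj(n,p):
    c,f=cal(n);q=c["view"]@np.r_[p,1];x,y=q[0]/-q[2],-q[1]/-q[2];s=1+c["k1"]*(x*x+y*y)
    return c["cx"]+f*x*s,c["cy"]+f*y*s
E
python3 - <<'E'
from h import *
for n in("top","side"):
    im,d=cams.get_image(n);np.savez(f"pics/{n}0.npz",im=im,d=d)
    cv2.imwrite(f"pics/{n}0.png",cv2.resize(im[...,::-1],(784,588)))
    print(n,np.linalg.inv(cams.calibration(n)["view"])[:3].round(2).tolist())
    for q in("easel","stop_bar","focuser","tape_roll","loupe","film_can"):
        r=cams.outline_of(n,q);P=cloud(n,d)
        for k in r[:3]:
            m=k["mask"]&(d>0);print(q,round(k["p"],2),(np.array(k["box"])*[560,420,560,420]).round(),np.median(P[m],0).round(3),P[m].min(0).round(3),P[m].max(0).round(3))
E
```

```text
pics
top [[0.07, 0.98, -0.2, 0.27], [-1.0, 0.07, -0.01, 0.01], [0.0, 0.2, 0.98, 1.46]]
easel 0.69 [291. 217. 150. 138.] [ 0.499 -0.025  0.033] [ 0.293 -0.249 -0.759] [0.736 0.218 0.173]
stop_bar 0.77 [385. 221.  15.  88.] [ 0.524 -0.308  0.018] [ 0.334 -0.341 -0.011] [ 0.661 -0.167  0.65 ]
stop_bar 0.17 [138. 227.  29.  33.] [0.451 0.435 0.023] [0.41  0.387 0.   ] [0.497 0.476 0.031]
focuser 0.87 [183. 167.  36.  34.] [0.639 0.322 0.011] [ 0.593  0.282 -0.007] [0.716 0.392 0.162]
focuser 0.78 [285. 220.  31.  30.] [ 0.496 -0.002  0.044] [ 0.46  -0.049  0.027] [0.55  0.049 0.192]
tape_roll 0.54 [141. 226.  33.  32.] [0.455 0.436 0.023] [ 0.41   0.387 -0.003] [0.498 0.48  0.031]
tape_roll 0.39 [413. 171.  18.  13.] [ 0.68  -0.387  0.048] [ 0.668 -0.409 -0.007] [ 0.701 -0.372  0.057]
loupe 0.54 [140. 167.  17.  14.] [0.629 0.443 0.044] [ 0.611  0.425 -0.004] [0.651 0.475 0.055]
side [[-0.98, 0.14, -0.16, 0.35], [-0.21, -0.6, 0.77, 0.91], [0.01, 0.78, 0.62, 0.78]]
easel 0.96 [305. 220. 141.  96.] [0.489 0.038 0.03 ] [ 0.203 -1.033 -0.762] [0.741 0.22  0.164]
easel 0.59 [309. 165.  85.  12.] [ 0.516 -0.299  0.015] [ 0.363 -0.37  -0.005] [ 0.663 -0.02   0.185]
stop_bar 0.93 [310. 166.  85.  19.] [ 0.512 -0.299  0.015] [ 0.363 -0.366 -0.006] [ 0.663 -0.018  0.185]
focuser 0.84 [214. 285.  41.  62.] [0.644 0.333 0.01 ] [ 0.594  0.233 -0.003] [0.721 0.371 0.159]
focuser 0.57 [295. 197.  31.  61.] [0.505 0.015 0.08 ] [ 0.462 -0.18   0.028] [0.547 0.053 0.187]
tape_roll 0.78 [279. 343.  41.  38.] [0.455 0.408 0.021] [ 0.408  0.369 -0.003] [0.501 0.487 0.069]
loupe 0.72 [200. 333.  22.  20.] [0.63  0.452 0.044] [ 0.611  0.396 -0.004] [0.671 0.488 0.07 ]
loupe 0.66 [280. 344.  43.  34.] [0.453 0.41  0.021] [ 0.406  0.388 -0.004] [0.5   0.489 0.07 ]
```

View pics/top0.png

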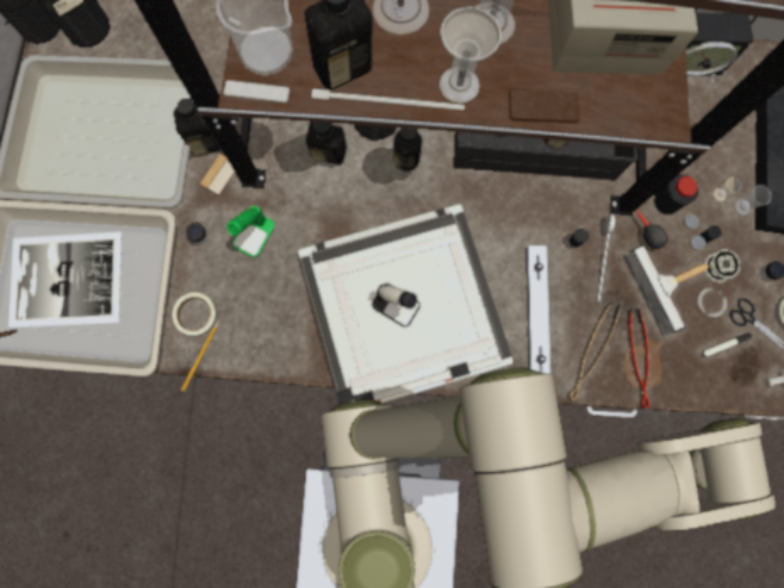

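```bash
cat >> h.py <<'E'
def boxes(tag):
    d0=[]
    for n in("top","side"):
        im,d=cams.get_image(n);np.savez(f"pics/{n}{tag}.npz",im=im,d=d);d0.append((n,im,d))
    return d0
def rect(P,m):
    c,s,a=cv2.minAreaRect((P[m][:,:2]*1000).astype(np.float32));return np.round(c,1),np.round(s,1),round(a,2)
E
python3 - <<'E'
from h import *
z=np.load("pics/top0.npz");im,d=z["im"],z["d"];P=cloud("top",d)
m=(P[...,2]>.02)&(P[...,2]<.05)&(d>0)&(P[...,0]>.2)&(P[...,0]<.8)&(np.abs(P[...,1])<.27)
m=cv2.morphologyEx(m.astype(np.uint8),cv2.MORPH_OPEN,np.ones((3,3)))
n,l,s,c=cv2.connectedComponentsWithStats(m);
for i in range(1,n):
    if s[i,4]>100: print(s[i],rect(P,l==i))
bm=(P[...,2]>.010)&(P[...,2]<.026)&(d>0)&(P[...,0]>.3)&(P[...,0]<.72)&(P[...,1]<-.25)&(P[...,1]>-.36)
print(bm.sum(),rect(P,cv2.morphologyEx(bm.astype(np.uint8),cv2.MORPH_OPEN,np.ones((3,3)))>0))
cv2.imwrite("pics/crop0.png",cv2.resize(im[130:310,180:420,::-1],(800,600)))
E
```

```text
[  214   147   152   140 13762] (array([506.2, -17.6]), array([365.5, 371. ]), 20.96)
1152 (array([ 523.2, -309.9]), array([276.7,  43.4]), 3.35)
```

View pics/crop0.png

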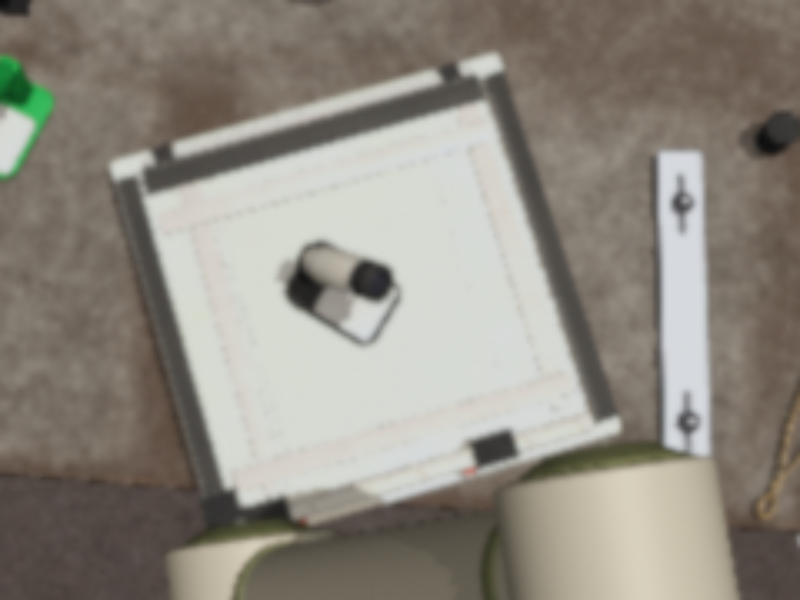

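The first picture shows the black/white focuser standing on the pale easel at about (285,220), and the stop bar at (385,221) to the right of the easel. The look-alike is the green focuser at (183,167). Only the black one stands on the easel, as the crop confirms. I'll push on the easel's left (+y) side near its back corner.

```bash
cat >> h.py <<'E'
def edge_fit(n,d,lo,hi,zl,zh):
    P=cloud(n,d);m=(d>0)&(P[...,2]>zl)&(P[...,2]<zh)&np.all((P[...,:2]>lo)&(P[...,:2]<hi),-1)
    m=cv2.morphologyEx(m.astype(np.uint8),cv2.MORPH_OPEN,np.ones((3,3)))
    k,l,s,c=cv2.connectedComponentsWithStats(m);i=1+s[1:,4].argmax();return rect(P,l==i),s[i,4]
def st():
    s=observe();print(s["time_s"],np.round(s["position"],4),np.round(s["tool_rot"],3).tolist(),np.round(s["ft_force"],1),s["grip_width"])
E
python3 - <<'E'
from h import *
st()
print(observe()["q"])
z=np.load("pics/side0.npz");d=z["d"]
print("side bar",edge_fit("side",d,(.3,-.36),(.72,-.25),.011,.026))
print("side easel",edge_fit("side",d,(.2,-.28),(.8,.27),.02,.05))
z=np.load("pics/top0.npz");P=cloud("top",z["d"]);m=(P[...,2]>.012)&(P[...,2]<.025)&(P[...,1]<-.27)&(P[...,1]>-.35)&(P[...,0]>.4)&(P[...,0]<.62)
q=P[m];
for a in np.arange(.4,.62,.02):
    k=q[(q[:,0]>a)&(q[:,0]<a+.02)];print(round(a+.01,2),k[:,1].min().round(4),k[:,1].max().round(4),np.median(k[:,2]).round(4))
E
```

```text
0.7 [ 0.2272 -0.5009  0.2313] [[0.911, 0.413, -0.0], [0.413, -0.911, -0.0], [-0.0, -0.0, -1.0]] [-1.   0.   0.5] 0.08556455750277155
[-7.79391242e+01  2.18065839e+01  7.43349195e+01 -8.07813822e-04
  8.38583661e+01 -1.23353768e+01]
side bar ((array([ 513.6, -308.9]), array([298.4,  48.9]), 2.83), np.int32(540))
side easel ((array([504.9, -16.8]), array([366. , 376.8]), 20.63), np.int32(9401))
0.41 -0.3326 -0.2963 0.0184
0.43 -0.3347 -0.2948 0.0178
0.45 -0.3344 -0.294 0.018
0.47 -0.3337 -0.2927 0.0186
0.49 -0.3337 -0.291 0.0182
0.51 -0.3304 -0.2887 0.0177
0.53 -0.3296 -0.2881 0.0178
0.55 -0.3287 -0.287 0.0189
0.57 -0.3286 -0.2868 0.0177
0.59 -0.3246 -0.2844 0.0182
0.61 -0.3241 -0.2836 0.017
```

>>> move_arm(jaw=[0, 0, 0, 0, 0, 0, 0, 0, 0, 0, 0, 0], dp=[[0, 0, -0.7], [0, 0, -0.7], [0, 0, -0.7], [0, 0, -0.7], [0, 0, -0.7], [0, 0, -0.7], [0, 0, -0.7], [0, 0, -0.7], [0, 0, -0.7], [0, 0, -0.7], [0, 0, -0.7], [0, 0, -0.7]], turn=[[0, 0, -0.125], [0, 0, -0.125], [0, 0, -0.125], [0, 0, -0.125], [0, 0, -0.125], [0, 0, -0.125], [0, 0, -0.125], [0, 0, -0.125], [0, 0, -0.125], [0, 0, -0.125], [0, 0, -0.125], [0, 0, -0.125]])

```text
time_s: 1.7
position: [0.2271, -0.5008, 0.3157]
tool_rot: [[-0.353, 0.935, -0.0], [0.935, 0.353, 0.0], [0.0, -0.0, -1.0]]
ft_force: [-0.8, 1.0, -0.3]
grip_width: 0.0
gripper_force: 0.0
```

>>> move_arm(jaw=[0, 0, 0, 0, 0, 0, 0, 0, 0, 0, 0, 0], dp=[[2.4, 2.3, 0], [2.4, 2.3, 0], [2.4, 2.3, 0], [2.4, 2.3, 0], [2.4, 2.3, 0], [2.4, 2.3, 0], [2.4, 2.3, 0], [2.4, 2.3, 0], [2.4, 2.3, 0], [2.4, 2.3, 0], [2.4, 2.3, 0], [2.4, 2.3, 0]], turn=[[0, 0, 0], [0, 0, 0], [0, 0, 0], [0, 0, 0], [0, 0, 0], [0, 0, 0], [0, 0, 0], [0, 0, 0], [0, 0, 0], [0, 0, 0], [0, 0, 0], [0, 0, 0]])

```text
time_s: 2.7
position: [0.3861, -0.1333, 0.3155]
tool_rot: [[-0.347, 0.938, 0.0], [0.938, 0.347, -0.0], [-0.0, 0.0, -1.0]]
ft_force: [0.4, -0.4, -0.3]
grip_width: -0.0003
gripper_force: 0.0
```

>>> move_arm(jaw=[0, 0, 0, 0, 0, 0, 0, 0, 0, 0, 0, 0], dp=[[2.4, 2.3, 0], [2.4, 2.3, 0], [2.4, 2.3, 0], [2.4, 2.3, 0], [2.4, 2.3, 0], [2.4, 2.3, 0], [2.4, 2.3, 0], [2.4, 2.3, 0], [2.4, 2.3, 0], [2.4, 2.3, 0], [2.4, 2.3, 0], [0, 0, 0]], turn=[[0, 0, 0], [0, 0, 0], [0, 0, 0], [0, 0, 0], [0, 0, 0], [0, 0, 0], [0, 0, 0], [0, 0, 0], [0, 0, 0], [0, 0, 0], [0, 0, 0], [0, 0, 0]])

```text
time_s: 3.7
position: [0.5323, 0.2048, 0.3143]
tool_rot: [[-0.351, 0.936, -0.001], [0.936, 0.351, 0.001], [0.001, -0.0, -1.0]]
ft_force: [0.5, -0.2, -0.7]
grip_width: -0.0003
gripper_force: 0.0
```

>>> move_arm(jaw=[0, 0, 0, 0, 0, 0, 0, 0, 0, 0, 0, 0], dp=[[1.6, 2.1, 0], [0, 0, -0.0], [0, 0, 3.2], [0, 0, 3.2], [0, 0, 3.2], [0, 0, 3.2], [0, 0, 3.2], [0, 0, 3.2], [0, 0, 3.2], [0, 0, 3.2], [0, 0, 3.2], [0, 0, 1.3]], turn=[[0, 0, 0], [0, 0, 0], [0, 0, 0], [0, 0, 0], [0, 0, 0], [0, 0, 0], [0, 0, 0], [0, 0, 0], [0, 0, 0], [0, 0, 0], [0, 0, 0], [0, 0, 0]])

```text
time_s: 4.7
position: [0.5434, 0.2217, 0.0106]
tool_rot: [[-0.347, 0.938, -0.006], [0.938, 0.347, -0.001], [0.001, -0.006, -1.0]]
ft_force: [-0.3, -0.7, 0.1]
grip_width: 0.0
gripper_force: 0.0
```

```bash
cat > look.py <<'E'
from h import *
import sys
st()
for n,im,d in boxes(sys.argv[1]):
    print(n,"easel",edge_fit(n,d,(.2,-.285),(.8,.215),.02,.05))
E
python3 look.py 1; python3 -c "
import numpy as np,cv2
cv2.imwrite('pics/s1.png',cv2.resize(np.load('pics/side1.npz')['im'][...,::-1],(784,588)))"
```

```text
4.7 [0.5434 0.2217 0.0106] [[-0.347, 0.938, -0.006], [0.938, 0.347, -0.001], [0.001, -0.006, -1.0]] [-0.3 -0.7  0.1] 1.6119384167280472e-05
top easel ((array([506.1, -17.9]), array([364.2, 371.8]), 20.79), np.int32(13504))
side easel ((array([450.7, -35.5]), array([251.2, 372.4]), 20.51), np.int32(4565))
```

View pics/s1.png

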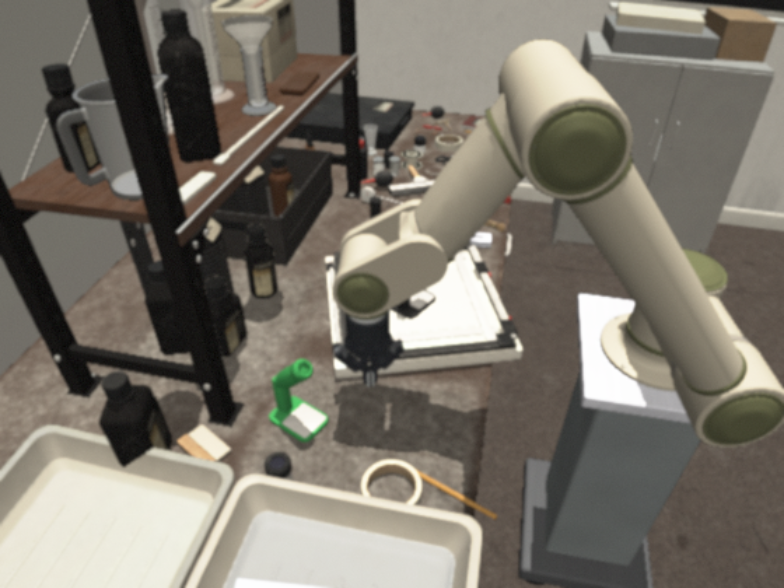

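>>> move_arm(jaw=[0, 0, 0, 0, 0, 0, 0, 0, 0, 0, 0, 0], dp=[[-0.28, -0.1, 0], [-0.28, -0.1, 0], [-0.28, -0.1, 0], [-0.28, -0.1, 0], [-0.28, -0.1, 0], [-0.28, -0.1, 0], [-0.28, -0.1, 0], [-0.28, -0.1, 0], [-0.28, -0.1, 0], [-0.28, -0.1, 0], [-0.28, -0.1, 0], [-0.28, -0.1, 0]], turn=[[0, 0, 0], [0, 0, 0], [0, 0, 0], [0, 0, 0], [0, 0, 0], [0, 0, 0], [0, 0, 0], [0, 0, 0], [0, 0, 0], [0, 0, 0], [0, 0, 0], [0, 0, 0]])

```text
time_s: 5.8
position: [0.5466, 0.1887, 0.0151]
tool_rot: [[-0.348, 0.938, 0.003], [0.938, 0.348, 0.003], [0.002, 0.004, -1.0]]
ft_force: [1.5, 11.1, 1.4]
grip_width: -0.0001
gripper_force: 4.7
```

>>> move_arm(jaw=[0, 0, 0, 0, 0, 0, 0, 0, 0, 0, 0, 0], dp=[[-0.28, -0.1, 0], [-0.28, -0.1, 0], [-0.28, -0.1, 0], [-0.28, -0.1, 0], [-0.28, -0.1, 0], [-0.28, -0.1, 0], [-0.28, -0.1, 0], [-0.28, -0.1, 0], [-0.28, -0.1, 0], [-0.28, -0.1, 0], [-0.28, -0.1, 0], [-0.28, -0.1, 0]], turn=[[0, 0, 0], [0, 0, 0], [0, 0, 0], [0, 0, 0], [0, 0, 0], [0, 0, 0], [0, 0, 0], [0, 0, 0], [0, 0, 0], [0, 0, 0], [0, 0, 0], [0, 0, 0]])

```text
time_s: 6.8
position: [0.5494, 0.1568, 0.0156]
tool_rot: [[-0.346, 0.938, 0.01], [0.938, 0.346, 0.011], [0.007, 0.013, -1.0]]
ft_force: [16.5, 46.1, -5.9]
grip_width: 0.0002
gripper_force: 19.3
```

```bash
python3 look.py 2
```

```text
6.8 [0.5494 0.1568 0.0156] [[-0.346, 0.938, 0.01], [0.938, 0.346, 0.011], [0.007, 0.013, -1.0]] [16.5 46.1 -5.9] 0.00023803630400041562
top easel ((array([501.2, -65.9]), array([363.8, 370.6]), 18.05), np.int32(13119))
side easel ((array([496., -51.]), array([366. , 391.7]), 17.96), np.int32(5104))
```

The first push carried the front-right corner up to the bar, turning the easel only to 18°: the finger's friction cancelled the turning moment. I'll back off and free the corner from the bar side, then push square to the edge.

>>> move_arm(jaw=[0, 0, 0, 0, 0, 0, 0, 0, 0, 0, 0, 0], dp=[[1.0, 0, 0], [1.0, 0, 0], [1.0, 0, -0.5], [0, 0, -3], [0, 0, -3.4], [0, 0, -3.4], [0, 0, -3.4], [0, 0, -3.4], [0, 0, -3.4], [0, 0, -3.4], [0, 0, -3.4], [0, 0, -2.4]], turn=[[0, 0, 0], [0, 0, 0], [0, 0, 0], [0, 0, 0], [0, 0, 0], [0, 0, 0], [0, 0, 0], [0, 0, 0], [0, 0, 0], [0, 0, 0], [0, 0, 0], [0, 0, 0]])

```text
time_s: 7.9
position: [0.5354, 0.1799, 0.3151]
tool_rot: [[-0.348, 0.938, 0.003], [0.938, 0.348, 0.0], [-0.001, 0.003, -1.0]]
ft_force: [0.4, -0.5, -0.6]
grip_width: -0.0
gripper_force: 0.0
```

>>> move_arm(jaw=[0, 0, 0, 0, 0, 0, 0, 0, 0, 0, 0, 0], dp=[[-3.5, -1.15, 0], [-3.5, -1.15, 0], [-3.5, -1.15, 0], [-3.5, -1.15, 0], [-3.5, -1.15, 0], [-3.5, -1.15, 0], [-3.5, -1.15, 0], [-3.5, -1.15, 0], [-3.5, -1.15, 0], [-3.5, -1.15, 0], [-3.5, -1.15, 0], [-3.5, -1.15, 0]], turn=[[0, 0, 0], [0, 0, 0], [0, 0, 0], [0, 0, 0], [0, 0, 0], [0, 0, 0], [0, 0, 0], [0, 0, 0], [0, 0, 0], [0, 0, 0], [0, 0, 0], [0, 0, 0]])

```text
time_s: 8.9
position: [0.5519, -0.2634, 0.3117]
tool_rot: [[-0.347, 0.938, -0.0], [0.938, 0.347, -0.0], [0.0, -0.0, -1.0]]
ft_force: [0.5, 0.4, -0.1]
grip_width: 0.0003
gripper_force: 0.0
```

>>> move_arm(jaw=[0, 0, 0], dp=[[0, 0, 0], [0, 0, 0], [0, 0, 0]], turn=[[0, 0, 0], [0, 0, 0], [0, 0, 0]])

```text
time_s: 9.15
position: [0.5523, -0.2614, 0.3115]
tool_rot: [[-0.348, 0.938, -0.0], [0.938, 0.348, 0.0], [0.0, -0.0, -1.0]]
ft_force: [-0.2, 0.5, -0.2]
grip_width: -0.0003
gripper_force: 0.0
```

```bash
python3 look.py 3;  python3 -c "
import numpy as np,cv2
cv2.imwrite('pics/t3.png',cv2.resize(np.load('pics/top3.npz')['im'][100:340,160:480,::-1],(800,600)))"
```

```text
9.15 [ 0.5523 -0.2614  0.3115] [[-0.348, 0.938, -0.0], [0.938, 0.348, 0.0], [0.0, -0.0, -1.0]] [-0.2  0.5 -0.2] -0.00025922830124930677
top easel ((array([535.1, -55.8]), array([295. , 371.7]), 18.21), np.int32(7821))
side easel ((array([499., -62.]), array([366.2, 373.8]), 17.79), np.int32(8699))
```

View pics/t3.png

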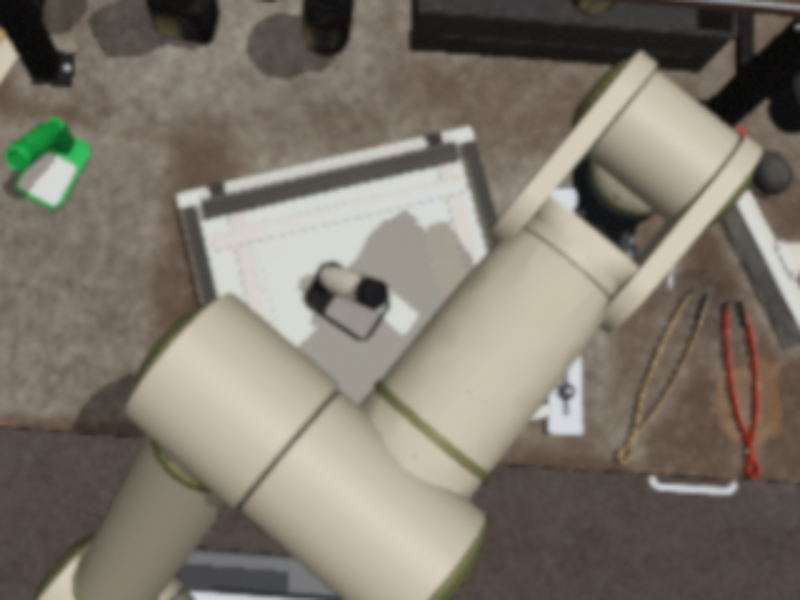

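>>> move_arm(jaw=[0, 0, 0, 0, 0, 0, 0, 0, 0, 0, 0, 0], dp=[[0, 0, 3.2], [0, 0, 3.2], [0, 0, 3.2], [0, 0, 3.2], [0, 0, 3.2], [0, 0, 3.2], [0, 0, 3.2], [0, 0, 3.2], [0, 0, 2], [0, 0, 1.4], [0, 0, 0.8], [0, 0, 0]], turn=[[0, 0, 0], [0, 0, 0], [0, 0, 0], [0, 0, 0], [0, 0, 0], [0, 0, 0], [0, 0, 0], [0, 0, 0], [0, 0, 0], [0, 0, 0], [0, 0, 0], [0, 0, 0]])

```text
time_s: 10.25
position: [0.5522, -0.2608, 0.0123]
tool_rot: [[-0.349, 0.937, -0.002], [0.937, 0.349, 0.001], [0.002, -0.001, -1.0]]
ft_force: [-0.4, -0.4, 0.3]
grip_width: 0.0001
gripper_force: 0.0
```

>>> move_arm(jaw=[0, 0, 0, 0, 0, 0, 0, 0, 0, 0, 0, 0], dp=[[0.25, 0, 0], [0.25, 0, 0], [0.25, 0, 0], [0.25, 0, 0], [0.25, 0, 0], [0.25, 0, 0], [0.25, 0, 0], [0.25, 0, 0], [0.25, 0, 0], [0.25, 0, 0], [0.25, 0, 0], [0.25, 0, 0]], turn=[[0, 0, 0], [0, 0, 0], [0, 0, 0], [0, 0, 0], [0, 0, 0], [0, 0, 0], [0, 0, 0], [0, 0, 0], [0, 0, 0], [0, 0, 0], [0, 0, 0], [0, 0, 0]])

```text
time_s: 11.25
position: [0.5432, -0.2356, 0.0148]
tool_rot: [[-0.347, 0.938, 0.004], [0.938, 0.347, -0.004], [-0.006, 0.002, -1.0]]
ft_force: [2.3, -7.9, -2.7]
grip_width: 0.0004
gripper_force: 3.9
```

```bash
python3 look.py 4
```

```text
11.25 [ 0.5432 -0.2356  0.0148] [[-0.347, 0.938, 0.004], [0.938, 0.347, -0.004], [-0.006, 0.002, -1.0]] [ 2.3 -7.9 -2.7] 0.0003505786501073563
top easel ((array([567.7, -20.1]), array([210.4, 371. ]), 17.71), np.int32(4741))
side easel ((array([495.2, -48. ]), array([365.7, 392.7]), 17.05), np.int32(9045))
```

>>> move_arm(jaw=[0, 0, 0, 0, 0, 0, 0, 0, 0, 0, 0, 0], dp=[[-0.5, 0, 0], [-0.7, 0, 0], [0, 0, -0.8], [0, 0, -3], [0, 0, -3.4], [0, 0, -3.4], [0, 0, -3.4], [0, 0, -3.4], [0, 0, -3.4], [0, 0, -3.4], [0, 0, -3.4], [0, 0, -2.4]], turn=[[0, 0, 0], [0, 0, 0], [0, 0, 0], [0, 0, 0], [0, 0, 0], [0, 0, 0], [0, 0, 0], [0, 0, 0], [0, 0, 0], [0, 0, 0], [0, 0, 0], [0, 0, 0]])

```text
time_s: 12.35
position: [0.546, -0.245, 0.3177]
tool_rot: [[-0.348, 0.938, 0.003], [0.938, 0.348, -0.002], [-0.003, 0.002, -1.0]]
ft_force: [0.2, -0.2, 0.3]
grip_width: -0.0
gripper_force: 0.0
```

>>> move_arm(jaw=[0, 0, 0, 0, 0, 0, 0, 0, 0, 0, 0, 0], dp=[[3.4, 1.5, 0], [3.4, 1.5, 0], [3.4, 1.5, 0], [3.4, 1.5, 0], [3.4, 1.5, 0], [3.4, 1.5, 0], [3.4, 1.5, 0], [3.4, 1.5, 0], [3.4, 1.5, 0], [3.4, 1.5, 0], [3.4, 1.5, 0], [3.4, 1.5, 0]], turn=[[0, 0, 0], [0, 0, 0], [0, 0, 0], [0, 0, 0], [0, 0, 0], [0, 0, 0], [0, 0, 0], [0, 0, 0], [0, 0, 0], [0, 0, 0], [0, 0, 0], [0, 0, 0]])

```text
time_s: 13.35
position: [0.5725, 0.2018, 0.3144]
tool_rot: [[-0.348, 0.938, 0.001], [0.938, 0.348, 0.0], [0.0, 0.001, -1.0]]
ft_force: [1.7, -0.4, -0.8]
grip_width: -0.0
gripper_force: 0.0
```

>>> move_arm(jaw=[0, 0], dp=[[0, 0, 0], [0, 0, 0]], turn=[[0, 0, 0.025], [0, 0, 0.025]])

```text
time_s: 13.52
position: [0.5724, 0.2021, 0.3139]
tool_rot: [[-0.303, 0.953, -0.0], [0.953, 0.303, 0.0], [0.0, 0.0, -1.0]]
ft_force: [0.6, -0.2, -0.1]
grip_width: -0.0001
gripper_force: 0.0
```

```bash
python3 look.py 5
```

```text
13.5167 [0.5724 0.2021 0.3139] [[-0.303, 0.953, -0.0], [0.953, 0.303, 0.0], [0.0, 0.0, -1.0]] [ 0.6 -0.2 -0.1] -0.00011954347617987685
top easel ((array([494.2, -42.7]), array([364.4, 369.9]), 17.47), np.int32(13855))
side easel ((array([492.6, -40.9]), array([365.8, 377.3]), 17.61), np.int32(9028))
```

>>> move_arm(jaw=[0, 0, 0, 0, 0, 0, 0, 0, 0, 0, 0, 0], dp=[[0, 0, 3.2], [0, 0, 3.2], [0, 0, 3.2], [0, 0, 3.2], [0, 0, 3.2], [0, 0, 3.2], [0, 0, 3.2], [0, 0, 3.2], [0, 0, 2], [0, 0, 1.4], [0, 0, 0.9], [0, 0, 0]], turn=[[0, 0, 0], [0, 0, 0], [0, 0, 0], [0, 0, 0], [0, 0, 0], [0, 0, 0], [0, 0, 0], [0, 0, 0], [0, 0, 0], [0, 0, 0], [0, 0, 0], [0, 0, 0]])

```text
time_s: 14.62
position: [0.5726, 0.1994, 0.0131]
tool_rot: [[-0.3, 0.954, -0.003], [0.954, 0.3, -0.0], [0.0, -0.003, -1.0]]
ft_force: [-0.5, -0.7, -0.7]
grip_width: 0.0002
gripper_force: 0.0
```

>>> move_arm(jaw=[0, 0, 0, 0, 0, 0, 0, 0, 0, 0, 0, 0], dp=[[-0.5, 0, 0], [-0.3, 0, 0], [-0.3, 0, 0], [-0.3, 0, 0], [-0.3, 0, 0], [-0.3, 0, 0], [-0.3, 0, 0], [-0.3, 0, 0], [-0.3, 0, 0], [-0.3, 0, 0], [-0.3, 0, 0], [-0.3, 0, 0]], turn=[[0, 0, 0], [0, 0, 0], [0, 0, 0], [0, 0, 0], [0, 0, 0.008], [0, 0, 0.008], [0, 0, 0.008], [0, 0, 0.008], [0, 0, 0.008], [0, 0, 0.008], [0, 0, 0.008], [0, 0, 0.008]])

```text
time_s: 15.62
position: [0.5852, 0.1648, 0.0156]
tool_rot: [[-0.238, 0.971, 0.004], [0.971, 0.238, 0.003], [0.002, 0.005, -1.0]]
ft_force: [2.5, 8.8, 0.6]
grip_width: -0.0
gripper_force: 4.3
```

```bash
python3 look.py 6
```

```text
15.6167 [0.5852 0.1648 0.0156] [[-0.238, 0.971, 0.004], [0.971, 0.238, 0.003], [0.002, 0.005, -1.0]] [2.5 8.8 0.6] -2.5773132266464463e-05
top easel ((array([490.5, -61.8]), array([365.4, 370.1]), 14.38), np.int32(13442))
side easel ((array([485.8, -50. ]), array([365.2, 396.7]), 14.45), np.int32(6262))
```

>>> move_arm(jaw=[0, 0, 0, 0, 0, 0, 0, 0, 0, 0, 0, 0], dp=[[-0.26, 0.15, 0], [-0.26, 0.15, 0], [-0.26, 0.15, 0], [-0.26, 0.15, 0], [-0.26, 0.15, 0], [-0.26, 0.15, 0], [-0.26, 0.15, 0], [-0.26, 0.15, 0], [-0.26, 0.15, 0], [-0.26, 0.15, 0], [-0.26, 0.15, 0], [-0.26, 0.15, 0]], turn=[[0, 0, 0.008], [0, 0, 0.008], [0, 0, 0.008], [0, 0, 0.008], [0, 0, 0.008], [0, 0, 0.008], [0, 0, 0.008], [0, 0, 0.008], [0, 0, 0.008], [0, 0, 0.008], [0, 0, 0.008], [0, 0, 0.008]])

```text
time_s: 16.72
position: [0.6084, 0.1377, 0.0156]
tool_rot: [[-0.144, 0.99, 0.003], [0.99, 0.144, 0.003], [0.002, 0.003, -1.0]]
ft_force: [-0.4, 9.7, 2.5]
grip_width: 0.0
gripper_force: 4.4
```

```bash
python3 look.py 7
```

```text
16.7167 [0.6084 0.1377 0.0156] [[-0.144, 0.99, 0.003], [0.99, 0.144, 0.003], [0.002, 0.003, -1.0]] [-0.4  9.7  2.5] 3.863567633498914e-06
top easel ((array([490.9, -80.2]), array([365. , 365.1]), 8.2), np.int32(13117))
side easel ((array([486.6, -65.4]), array([364.8, 398.5]), 8.49), np.int32(6679))
```

>>> move_arm(jaw=[0, 0, 0, 0, 0, 0, 0, 0, 0], dp=[[-0.24, 0.18, 0], [-0.24, 0.18, 0], [-0.24, 0.18, 0], [-0.24, 0.18, 0], [-0.24, 0.18, 0], [-0.24, 0.18, 0], [-0.24, 0.18, 0], [-0.24, 0.18, 0], [-0.24, 0.18, 0]], turn=[[0, 0, 0.008], [0, 0, 0.008], [0, 0, 0.008], [0, 0, 0.008], [0, 0, 0.008], [0, 0, 0.008], [0, 0, 0.008], [0, 0, 0.008], [0, 0, 0.008]])

```text
time_s: 17.57
position: [0.6266, 0.118, 0.0156]
tool_rot: [[-0.073, 0.997, 0.002], [0.997, 0.073, 0.003], [0.002, 0.002, -1.0]]
ft_force: [-0.5, 8.1, 2.8]
grip_width: 0.0003
gripper_force: 4.1
```

```bash
python3 look.py 8
```

```text
17.5667 [0.6266 0.118  0.0156] [[-0.073, 0.997, 0.002], [0.997, 0.073, 0.003], [0.002, 0.002, -1.0]] [-0.5  8.1  2.8] 0.0002544156792285343
top easel ((array([492. , -95.8]), array([365.2, 352.9]), 3.52), np.int32(12817))
side easel ((array([488.7, -74.3]), array([363.8, 397.7]), 3.38), np.int32(7106))
```

>>> move_arm(jaw=[0, 0, 0, 0, 0, 0, 0, 0, 0, 0, 0, 0], dp=[[0.6, 0, 0], [1, 0, 0], [1.4, 0, 0], [0, -2, 0], [0, -3, 0], [0, -3, 0], [0, -3, 0], [0, -3, 0], [0, -3, 0], [0, -3, 0], [0, -1, 0], [0, 0, 0]], turn=[[0, 0, 0], [0, 0, 0], [0, 0, 0], [0, 0, 0.01], [0, 0, 0.01], [0, 0, 0], [0, 0, 0], [0, 0, 0], [0, 0, 0], [0, 0, 0], [0, 0, 0], [0, 0, 0]])

```text
time_s: 18.67
position: [0.4118, 0.1356, 0.0146]
tool_rot: [[-0.054, 0.999, -0.002], [0.999, 0.054, -0.0], [0.0, -0.002, -1.0]]
ft_force: [-0.1, -0.3, 0.1]
grip_width: 0.0
gripper_force: 0.0
```

>>> move_arm(jaw=[8.5, 8.5, 8.5, 8.5, 8.5, 8.5, 8.5, 8.5], dp=[[0, 0, 0], [0, 0, 0], [0, 0, 0], [0, 0, 0], [0, 0, 0], [0, 0, 0], [0, 0, 0.5], [0, 0, 0.5]], turn=[[0, 0, 0], [0, 0, 0], [0, 0, 0], [0, 0, 0], [0, 0, 0], [0, 0, 0], [0, 0, 0], [0, 0, 0]])

```text
time_s: 19.33
position: [0.4146, 0.1348, 0.004]
tool_rot: [[-0.053, 0.999, 0.001], [0.999, 0.053, 0.0], [0.0, 0.001, -1.0]]
ft_force: [0.6, -0.3, -0.1]
grip_width: 0.0853
gripper_force: 0.0
```

```bash
cat > look2.py <<'E'
from h import *
import sys
st()
for n,im,d in boxes(sys.argv[1]):
    print(n,"easel",edge_fit(n,d,(.2,-.305),(.8,.13),.022,.05),"bar",edge_fit(n,d,(.3,-.36),(.72,-.25),.011,.0225))
    # right edge of easel / left edge of bar profile
    P=cloud(n,d)
    for a in np.arange(.38,.66,.04):
        k=P[(d>0)&(abs(P[...,0]-a)<.01)&(P[...,1]>-.36)&(P[...,1]<-.2)]
        e=k[(k[:,2]>.024)&(k[:,2]<.05)&(k[:,1]>-.3)][:,1];b=k[(k[:,2]>.012)&(k[:,2]<.022)&(k[:,1]<-.285+.055*(a-.51)+.01)][:,1]
        print(round(a,2),e.min().round(4) if len(e) else None,b.max().round(4) if len(b) else None,b.min().round(4) if len(b) else None)
E
python3 look2.py 9; python3 -c "
import numpy as np,cv2
cv2.imwrite('pics/t9.png',cv2.resize(np.load('pics/top9.npz')['im'][100:340,160:480,::-1],(800,600)))"
```

```text
19.3333 [0.4146 0.1348 0.004 ] [[-0.053, 0.999, 0.001], [0.999, 0.053, 0.0], [0.0, 0.001, -1.0]] [ 0.6 -0.3 -0.1] 0.0852651558991375
top easel ((array([491. , -87.5]), array([365.1, 369.9]), 3.6), np.int32(13736)) bar ((array([ 475.6, -313.2]), array([97.8, 41.6]), 4.59), np.int32(337))
0.38 -0.2772 -0.297 -0.3365
0.42 -0.2756 -0.296 -0.3329
0.46 -0.2743 -0.2933 -0.3346
0.5 -0.2705 -0.2899 -0.3298
0.54 -0.2684 -0.2883 -0.3287
0.58 -0.2885 -0.2867 -0.3277
0.62 -0.2997 -0.2835 -0.3242
0.66 -0.262 -0.2809 -0.3233
side easel ((array([574.8, -98.5]), array([199.3, 412.5]), 4.0), np.int32(3860)) bar ((array([ 579.3, -315.9]), array([21.9, 25.1]), 10.78), np.int32(21))
0.38 None None None
0.42 None None None
0.46 None None None
0.5 -0.2156 None None
0.54 -0.2702 -0.3071 -0.3305
0.58 -0.264 -0.3038 -0.3302
0.62 -0.3 -0.3014 -0.3152
0.66 -0.2566 -0.3029 -0.3241
```

View pics/t9.png

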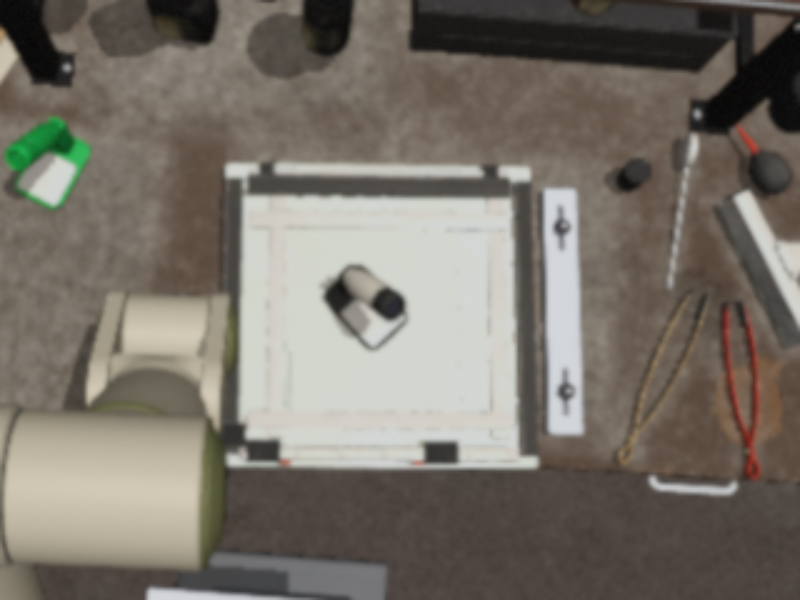

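>>> move_arm(jaw=[8.5, 8.5, 8.5, 8.5, 8.5, 8.5, 8.5], dp=[[-0.4, 0, 0], [-0.5, 0, 0], [-0.5, 0, 0], [-0.5, 0, 0], [-0.4, 0, 0], [-0.2, 0, 0], [-0.1, 0, 0]], turn=[[0, 0, 0], [0, 0, 0], [0, 0, 0], [0, 0, 0], [0, 0, 0], [0, 0, 0], [0, 0, 0]])

```text
time_s: 20.02
position: [0.4158, 0.1084, 0.0044]
tool_rot: [[-0.052, 0.999, 0.0], [0.999, 0.052, 0.0], [-0.0, 0.0, -1.0]]
ft_force: [-0.8, 0.1, -0.1]
grip_width: 0.0853
gripper_force: 0.0
```

>>> move_arm(jaw=[8.5, 8.5, 8.5, 8.5, 8.5, 8.5, 8.5, 8.5, 8.5], dp=[[-0.18, 0.13, 0], [-0.18, 0.13, 0], [-0.18, 0.13, 0], [-0.18, 0.13, 0], [-0.18, 0.13, 0], [-0.18, 0.13, 0], [-0.18, 0.13, 0], [-0.18, 0.13, 0], [-0.18, 0.13, 0]], turn=[[0, 0, 0], [0, 0, 0], [0, 0, 0], [0, 0, 0], [0, 0, 0], [0, 0, 0], [0, 0, 0], [0, 0, 0], [0, 0, 0]])

```text
time_s: 20.77
position: [0.4262, 0.0947, 0.0042]
tool_rot: [[-0.052, 0.999, -0.005], [0.999, 0.052, 0.002], [0.003, -0.005, -1.0]]
ft_force: [-6.6, 12.2, 6.0]
grip_width: 0.0849
gripper_force: 6.2
```

```bash
python3 look2.py 10|head -10
```

```text
20.7667 [0.4262 0.0947 0.0042] [[-0.052, 0.999, -0.005], [0.999, 0.052, 0.002], [0.003, -0.005, -1.0]] [-6.6 12.2  6. ] 0.08485110240372548
top easel ((array([495.7, -98.1]), array([364.6, 369.8]), 2.85), np.int32(12974)) bar ((array([ 517.2, -310.4]), array([187.8,  41.4]), 3.35), np.int32(644))
0.38 -0.2889 -0.2994 -0.3369
0.42 -0.2852 -0.2951 -0.3328
0.46 -0.2984 -0.2935 -0.3341
0.5 -0.2909 -0.2901 -0.3306
0.54 -0.2931 -0.2879 -0.3294
0.58 -0.2855 -0.2866 -0.3276
0.62 -0.2993 -0.2836 -0.3242
0.66 -0.2864 -0.2822 -0.3235Traceback (most recent call last):
  File "look2.py", line 5, in <module>
    print(n,"easel",edge_fit(n,d,(.2,-.305),(.8,.13),.022,.05),"bar",edge_fit(n,d,(.3,-.36),(.72,-.25),.011,.0225))
                                                                     ~~~~~~~~^^^^^^^^^^^^^^^^^^^^^^^^^^^^^^^^^^^^^
  File "h.py", line 27, in edge_fit
    k,l,s,c=cv2.connectedComponentsWithStats(m);i=1+s[1:,4].argmax();return rect(P,l==i),s[i,4]
                                                    ~~~~~~~~~~~~~~^^
ValueError: attempt to get argmax of an empty sequence
```

>>> move_arm(jaw=[8.5, 8.5, 8.5, 8.5, 8.5], dp=[[-0.17, 0.16, 0], [-0.17, 0.16, 0], [-0.17, 0.16, 0], [-0.17, 0.16, 0], [-0.1, 0.1, 0]], turn=[[0, 0, 0], [0, 0, 0], [0, 0, 0], [0, 0, 0], [0, 0, 0]])

```text
time_s: 21.28
position: [0.4308, 0.0893, 0.0038]
tool_rot: [[-0.049, 0.999, -0.012], [0.999, 0.049, 0.007], [0.007, -0.011, -1.0]]
ft_force: [-16.7, 35.2, 12.7]
grip_width: 0.0849
gripper_force: 17.7
```

>>> move_arm(jaw=[8.5, 8.5], dp=[[-0.1, 0, 0], [-0.1, 0, 0]], turn=[[0, 0, 0], [0, 0, 0]])

```text
time_s: 21.45
position: [0.4305, 0.0889, 0.0039]
tool_rot: [[-0.049, 0.999, -0.012], [0.999, 0.049, 0.009], [0.009, -0.011, -1.0]]
ft_force: [-16.4, 48.0, 14.7]
grip_width: 0.0852
gripper_force: 24.7
```

```bash
python3 look2.py 11 2>/dev/null|head -10
```

```text
21.45 [0.4305 0.0889 0.0039] [[-0.049, 0.999, -0.012], [0.999, 0.049, 0.009], [0.009, -0.011, -1.0]] [-16.4  48.   14.7] 0.08518881493229717
top easel ((array([ 499.1, -104.2]), array([365. , 369.6]), 2.93), np.int32(13001)) bar ((array([ 484.2, -314.8]), array([73.3, 38.7]), 2.58), np.int32(218))
0.38 -0.2947 -0.2993 -0.3374
0.42 -0.2921 -0.298 -0.3329
0.46 -0.2891 -0.2969 -0.3342
0.5 -0.2886 -0.2948 -0.3305
0.54 -0.2857 -0.2911 -0.3296
0.58 -0.2821 -0.2895 -0.3285
0.62 -0.2996 -0.2887 -0.3242
0.66 -0.28 -0.2877 -0.323
```

>>> move_arm(jaw=[8.5, 8.5, 8.5, 8.5, 8.5, 8.5, 8.5, 8.5, 8.5, 8.5, 8.5, 8.5], dp=[[0.3, -0.1, 0], [0.5, 0, 0], [1, 0, 0], [2, 0, 0], [3, 0, 0], [3, 0, -2], [0, 0, -4], [0, 0, -4], [0, 0, -4], [0, 0, -4], [0, 0, -2], [0, 0, 0]], turn=[[0, 0, 0], [0, 0, 0], [0, 0, 0], [0, 0, 0], [0, 0, 0], [0, 0, 0], [0, 0, 0], [0, 0, 0], [0, 0, 0], [0, 0, 0], [0, 0, 0], [0, 0, 0]])

```text
time_s: 22.55
position: [0.4319, 0.1824, 0.209]
tool_rot: [[-0.053, 0.999, 0.01], [0.999, 0.053, 0.001], [0.001, 0.01, -1.0]]
ft_force: [0.2, -0.3, 0.1]
grip_width: 0.0852
gripper_force: 0.0
```

```bash
python3 look2.py 12 2>/dev/null; python3 -c "
import numpy as np,cv2
cv2.imwrite('pics/t12.png',cv2.resize(np.load('pics/top12.npz')['im'][140:300,240:440,::-1],(750,600),interpolation=cv2.INTER_CUBIC))"
```

```text
22.55 [0.4319 0.1824 0.209 ] [[-0.053, 0.999, 0.01], [0.999, 0.053, 0.001], [0.001, 0.01, -1.0]] [ 0.2 -0.3  0.1] 0.08523878423350029
top easel ((array([ 499.1, -104.4]), array([364.6, 370.5]), 2.81), np.int32(13863)) bar ((array([ 510.9, -312.2]), array([199.1,  38.8]), 3.19), np.int32(548))
0.38 -0.2984 -0.2994 -0.3377
0.42 -0.2907 -0.2978 -0.3326
0.46 -0.2952 -0.2964 -0.3343
0.5 -0.2946 -0.2949 -0.3305
0.54 -0.296 -0.2908 -0.3291
0.58 -0.2952 -0.2897 -0.3286
0.62 -0.3 -0.2879 -0.324
0.66 -0.2867 -0.2872 -0.3232
```

View pics/t12.png

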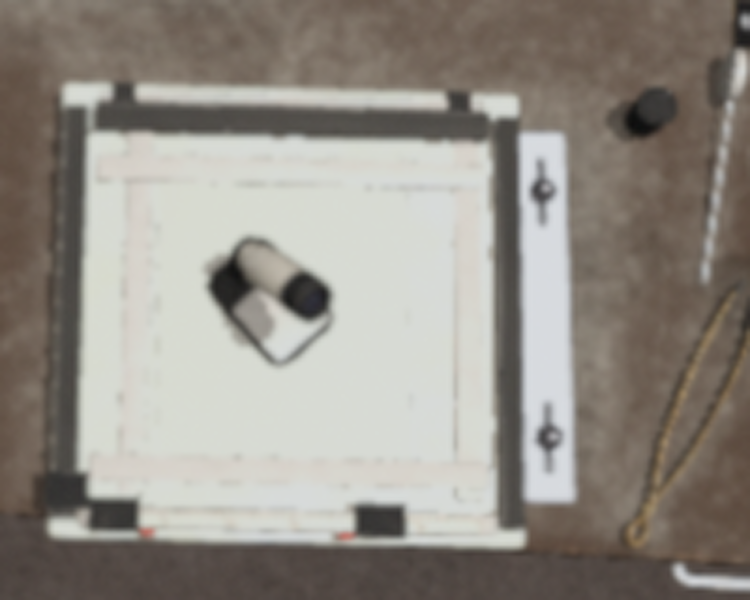

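```bash
cat > ang.py <<'E'
from h import *
import sys
tag=sys.argv[1]
def ray(n,u,v,z):
    c,f=cal(n);xd=(u-c["cx"])/f;yd=(v-c["cy"])/f;x,y=xd,yd
    for _ in range(10): s=1+c["k1"]*(x*x+y*y);x,y=xd/s,yd/s
    T=np.linalg.inv(c["view"]);o=T[:3,3];w=T[:3,:3]@np.array([x,-y,-1]);return o+w*(z-o[2])/w[2]
g=cv2.cvtColor(np.load(f"pics/top{tag}.npz")["im"],cv2.COLOR_RGB2GRAY).astype(float)
def line(us,vs,z,name,sgn):
    pts=[]
    for v in range(*vs):
        d=np.diff(g[v,us[0]:us[1]])*sgn;i=d.argmax()
        if 0<i<len(d)-1 and d[i]>12:
            den=d[i-1]-2*d[i]+d[i+1];o=.5*(d[i-1]-d[i+1])/den if den else 0
            pts.append(ray("top",us[0]+i+.5+o,v,z))
    p=np.array(pts);k=np.ones(len(p),bool)
    for _ in range(4):
        a=np.polyfit(p[k,0],p[k,1],1);r=p[:,1]-np.polyval(a,p[:,0]);k=abs(r)<max(2*r[k].std(),.0006)
    print(name,k.sum(),"deg %.2f"%np.degrees(np.arctan(a[0])),"y at .38,.65: %.4f %.4f"%tuple(np.polyval(a,[.38,.65])),"sd %.4f"%r[k].std())
line((384,398),(180,268),.018,"bar right",-1)
line((373,384),(180,268),.035,"easel/bar boundary",1)
line((368,378),(180,268),.044,"blade left",-1)
line((251,262),(180,262),.03,"left side",-1)
E
python3 ang.py 12
python3 - <<'E'
from h import *
print(proj("top",(.4,-.33,.018)),proj("top",(.64,-.285,.035)),proj("top",(.4,.083,.03)))
E
```

```text
bar right 83 deg 3.28 y at .38,.65: -0.3387 -0.3232 sd 0.0004
easel/bar boundary 86 deg 2.75 y at .38,.65: -0.2937 -0.2807 sd 0.0003
blade left 74 deg 2.53 y at .38,.65: -0.2697 -0.2577 sd 0.0005
left side 22 deg 5.41 y at .38,.65: 0.0755 0.1011 sd 0.0020
(np.float64(390.1484363287618), np.float64(261.2595415868794)) (np.float64(379.0835453161592), np.float64(180.65651068370036)) (np.float64(251.66287524253195), np.float64(250.88191643461838))
```

The easel sits flush to the eye, but the line fits show it about 0.5° over-turned, with a small gap at the front. I'll give the front of the left side one nudge with a closed fingertip.

>>> move_arm(jaw=[0, 0, 0, 0, 0, 0, 0, 0, 0, 0, 0, 0], dp=[[0, -1.5, 0], [0, -1.5, 0], [0, 0, 0], [0, 0, 3], [0, 0, 4], [0, 0, 4], [0, 0, 4], [0, 0, 3], [0, 0, 1.5], [-3, 0, 0], [-3, 0, 0], [-1.5, 0, 0]], turn=[[0, 0, 0], [0, 0, 0], [0, 0, 0], [0, 0, 0], [0, 0, 0], [0, 0, 0], [0, 0, 0], [0, 0, 0], [0, 0, 0], [0, 0, 0], [0, 0, 0], [0, 0, 0]])

```text
time_s: 23.65
position: [0.4038, 0.1034, 0.0078]
tool_rot: [[-0.052, 0.999, -0.003], [0.999, 0.052, -0.0], [-0.0, -0.003, -1.0]]
ft_force: [-0.1, 1.2, 1.3]
grip_width: -0.0002
gripper_force: 0.0
```

>>> move_arm(jaw=[0, 0, 0, 0, 0, 0], dp=[[-0.2, 0, 0], [-0.2, 0, 0], [-0.2, 0, 0], [-0.15, 0, 0], [-0.1, 0, 0], [0, 0, 0]], turn=[[0, 0, 0], [0, 0, 0], [0, 0, 0], [0, 0, 0], [0, 0, 0], [0, 0, 0]])

```text
time_s: 24.15
position: [0.4044, 0.0972, 0.0093]
tool_rot: [[-0.054, 0.999, 0.0], [0.999, 0.054, 0.0], [0.0, 0.0, -1.0]]
ft_force: [-1.1, -0.5, 0.2]
grip_width: -0.0001
gripper_force: 0.0
```

>>> move_arm(jaw=[0, 0, 0, 0, 0, 0, 0, 0], dp=[[-0.15, 0, 0], [-0.15, 0, 0], [-0.15, 0, 0], [-0.15, 0, 0], [-0.15, 0, 0], [-0.15, 0, 0], [-0.1, 0, 0], [0, 0, 0]], turn=[[0, 0, 0], [0, 0, 0], [0, 0, 0], [0, 0, 0], [0, 0, 0], [0, 0, 0], [0, 0, 0], [0, 0, 0]])

```text
time_s: 24.82
position: [0.4045, 0.0874, 0.0093]
tool_rot: [[-0.052, 0.999, -0.001], [0.999, 0.052, 0.002], [0.002, -0.001, -1.0]]
ft_force: [-1.2, 6.7, 1.7]
grip_width: 0.0001
gripper_force: 4.1
```

>>> move_arm(jaw=[0, 0, 0], dp=[[-0.1, 0, 0], [-0.1, 0, 0], [0, 0, 0]], turn=[[0, 0, 0], [0, 0, 0], [0, 0, 0]])

```text
time_s: 25.07
position: [0.4036, 0.0863, 0.0093]
tool_rot: [[-0.052, 0.999, -0.003], [0.999, 0.052, 0.003], [0.003, -0.003, -1.0]]
ft_force: [-3.5, 16.1, 4.9]
grip_width: -0.0001
gripper_force: 8.1
```

```bash
python3 look.py 13; python3 ang.py 13
```

```text
25.0667 [0.4036 0.0863 0.0093] [[-0.052, 0.999, -0.003], [0.999, 0.052, 0.003], [0.003, -0.003, -1.0]] [-3.5 16.1  4.9] -8.488480497270778e-05
top easel ((array([ 499.7, -104.1]), array([365. , 369.1]), 2.87), np.int32(12958))
side easel ((array([498. , -91.3]), array([364.4, 396.2]), 3.19), np.int32(4715))
bar right 86 deg 3.29 y at .38,.65: -0.3387 -0.3231 sd 0.0004
easel/bar boundary 86 deg 3.16 y at .38,.65: -0.2956 -0.2807 sd 0.0003
blade left 81 deg 3.05 y at .38,.65: -0.2721 -0.2576 sd 0.0006
left side 34 deg 9.74 y at .38,.65: 0.0601 0.1065 sd 0.0046
```

>>> move_arm(jaw=[0, 0, 0, 0], dp=[[-0.1, 0, 0], [-0.1, 0, 0], [-0.05, 0, 0], [0, 0, 0]], turn=[[0, 0, 0], [0, 0, 0], [0, 0, 0], [0, 0, 0]])

```text
time_s: 25.5
position: [0.4031, 0.0856, 0.0093]
tool_rot: [[-0.05, 0.999, -0.004], [0.999, 0.05, 0.006], [0.006, -0.003, -1.0]]
ft_force: [-2.7, 34.6, 6.8]
grip_width: 0.0003
gripper_force: 17.6
```

>>> move_arm(jaw=[0, 0, 0, 0, 0, 0, 0, 0, 0, 0, 0, 0], dp=[[0.3, 0, 0], [0.5, 0, 0], [1, 0, 0], [2, 0, 0], [3, 0, 0], [3, 0, -2], [0, 0, -4], [0, 0, -4], [0, 0, -4], [0, 0, -4], [0, 0, -2], [0, 0, 0]], turn=[[0, 0, 0], [0, 0, 0], [0, 0, 0], [0, 0, 0], [0, 0, 0], [0, 0, 0], [0, 0, 0], [0, 0, 0], [0, 0, 0], [0, 0, 0], [0, 0, 0], [0, 0, 0]])

```text
time_s: 26.5
position: [0.4016, 0.1809, 0.2137]
tool_rot: [[-0.053, 0.999, 0.009], [0.999, 0.053, 0.001], [0.001, 0.009, -1.0]]
ft_force: [-0.0, -0.0, -0.6]
grip_width: -0.0003
gripper_force: 0.0
```

```bash
python3 look.py 14; python3 ang.py 14;python3 -c "
import numpy as np,cv2
cv2.imwrite('pics/s14.png',cv2.resize(np.load('pics/side14.npz')['im'][140:290,200:400,::-1],(800,600),interpolation=cv2.INTER_CUBIC))"
```

```text
26.5 [0.4016 0.1809 0.2137] [[-0.053, 0.999, 0.009], [0.999, 0.053, 0.001], [0.001, 0.009, -1.0]] [-0.  -0.  -0.6] -0.0002609419928291501
top easel ((array([ 499.5, -104.4]), array([364.8, 369.2]), 3.02), np.int32(13725))
side easel ((array([ 497.8, -100.8]), array([365.2, 374.8]), 3.14), np.int32(6330))
bar right 85 deg 3.29 y at .38,.65: -0.3387 -0.3231 sd 0.0004
easel/bar boundary 86 deg 3.26 y at .38,.65: -0.2961 -0.2807 sd 0.0003
blade left 81 deg 3.12 y at .38,.65: -0.2724 -0.2576 sd 0.0006
left side 55 deg 2.85 y at .38,.65: 0.0795 0.0929 sd 0.0050
```

View pics/s14.png

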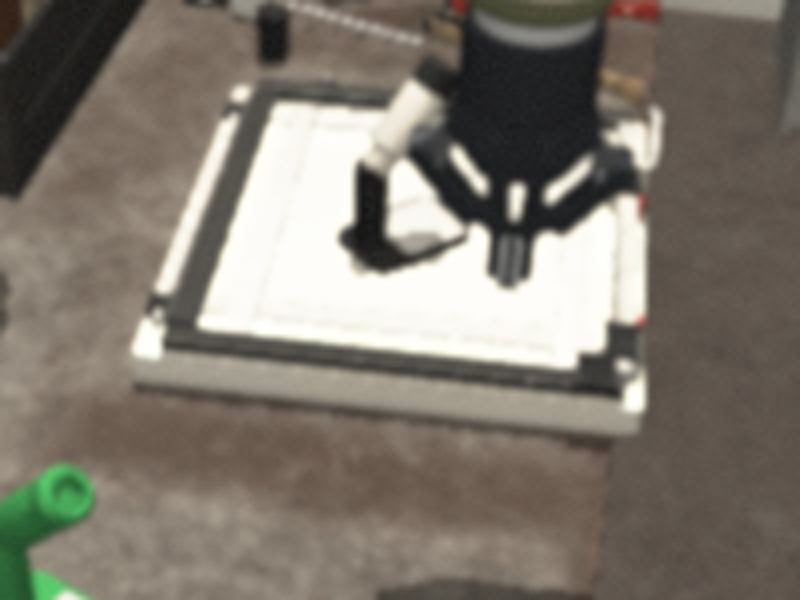

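The easel now reads 3.26° against the bar's 3.29°, so it lies flat. The focuser is standing, the gripper is clear, and the green look-alike hasn't been disturbed.

```bash
python3 -c "
from h import *
print(ticket.close_job())"
```

```text
the job is handed in; nothing more can be done
None
```

The easel lies flat against the stop bar (3.26° against the bar's 3.29°), centred on its length to within about 4 mm, with the focuser still standing on it and nothing else touched; the job was handed in at about 26.5 s.

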